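# Scan a wood specimen and file it

## Task

Scan the pale maple block and file it: square it up flat in the far right home corner of the scanner glass, long side flush against the right-hand ruler edge and end flush against the far one, take the hand off it, and press the green scan button fully down while it lies there. Then lift it and lay it, label up and not dropped, fully into the tray pocket with the yellow slip. Leave the other two blocks, the slide box and the dish alone.

Things in the scene. Friction and masses are not known exactly. Their poses are not given: they have to be found in the camera images.
- maple: The specimen to scan: a pale maple block, 120 (its x) x 60 (its y) x 22 mm (z), about 0.12 kg, with darker growth lines and a small white label at one corner of the top. It starts flat but askew on the scanner glass, clear of both ruler edges, its x axis within 0.45 rad of the scanner's x. Origin: centre of its underside, z up. Either end may lead.
- scanner: Fixed A4 flatbed scanner, lid off, warm white, 420 (x) x 305 (y) mm. Origin: centre of its underside, on the bench; x away from the robot, y left, yaw to 0.12. Dark glass, 50 mm up, spans x -150..150, y -98.5..117.5 mm. The frame round it stands 6 mm above the glass with upright inner edges: 60 mm wide front and back, 54 right, 35 left. White rulers lie on its right and far edges.
- home_corner (a point): The far right corner of the glass, at glass height (50 mm above the bench), where the two ruler edges meet; axes as the scanner's. The glass extends from here to -x and +y. A block squared in the corner has its centre 60 mm to -x and 30 mm to +y from here, its x axis along the scanner's x.
- button_top (a point): Centre of the top of the green scan button (34 x 24 mm, on the scanner's right-hand frame, 62 mm above the bench when up, so 6 mm proud of the frame); axes as the scanner's. It goes 4 mm straight down against a spring, about 1 N to start and 4 N at the bottom, and springs back.
- scan_button (a joint): How far the button is pressed, m: 0 up, 0.004 fully down.
- tray: Grey tray of the wood collection, fixed, 168 (x) x 328 (y) x 18 mm high, turned up to 0.25 rad. Origin: centre of its underside on the bench. Three open pockets 132 (x) x 72 (y) mm, 10 mm deep (floor 8 mm above the bench), centred at y = -100, 0 and +100 mm, with 28 mm wide ribs between them. Two hold other blocks, the third only the yellow slip.
- slip: Yellow slip, 95 x 52 x 2 mm, fixed on the floor in the centre of the free pocket, axes as the tray's. Origin: centre of its underside, 8 mm above the bench. A block laid in this pocket rests on it with its underside 10 mm above the bench, its x axis along the slip's x, with 6 mm to spare all round; its top then stands 14 mm above the tray's top.
- walnut: Bystander: dark brown walnut block, same size, lying in one of the other pockets. Origin: centre of its underside.
- cherry: Bystander: red-brown cherry block, same size, lying in the remaining pocket. Origin: centre of its underside.
- slide_box: Bystander: blue plastic slide box, 100 x 86 x 35 mm, loose on the bench beyond the tray. Origin: centre of its underside.
- petri: Bystander: closed petri dish, 98 mm across, 16 mm high, loose on the bench to the left of the scanner. Origin: centre of its underside.
Mind the look-alikes: they are no part of the job. What is meant by the maple is not orange, and is the larger of those in its own colour.

How it is judged:
By the outcome, as a careful person would: the job done as asked, in the order asked, and still so for the second after the job is handed in, with the robot touching nothing.
It also fails if it takes over 64 s, if anything falls off the work surface, if the arm or the gripper's body presses on something with over 40 N, if the wrist force passes 120 N, or if a joint passes its speed limit or range.

## Robot

A 7-joint arm with a two-finger parallel gripper is mounted at the origin on the work surface. World frame = base frame: x ahead of the robot, y to its left, z up, the work surface at z = 0. Lengths are in m, angles in rad, forces in N, time in s.
With the tool pointing down it reaches from about 0.35 to 0.9 m from the base axis. Payload 8.1 kg.
Tool frame: the origin (TCP) lies midway between the tips of the shut fingers; the grasp point (between the pads) lies 19 mm behind it; z points along the fingers, y is the direction in which the jaws open and shut (so a half turn about z gives the same grasp; the last joint's range is limited). The gripper opens to 92 mm and grips with 3 to 60 N. Pads are 19 mm wide; open, the fingers measure 130 mm over their backs; the gripper's body (75 mm by 190 mm) begins 47 mm behind the grasp point.
Start: joints at [1.163, 0.434, 0.025, 1.573, -0.012, 1.134, -0.075], TCP at [0.188, -0.596, 0.227] pointing down, gripper open.
Joint ranges: [-2.62, 2.62], [-0.44, 2.09], [-1.27, 1.32], [0.08, 2.57], [-1.32, 4.46], [0.12, 2], [-2.74, 2.74]. Speed limits (rad/s): [2.22, 2.22, 3.01, 3.01, 3.14, 3.14, 3.14].

## Interface

Orientations are given as [roll, pitch, yaw] about the fixed x, y, z axes, in that order (R = Rz(yaw) Ry(pitch) Rx(roll)).
In Python, from workcell import r, imaging, finish_job gives the robot as it stands.
- The arm moves only by the tool move_arm, never from a script. Its argument "plan" is a list of rows, each a list of 7 numbers: the turn, a rotation vector about the world's x, y, z in degrees, then the shift along the world's x, y, z in cm, then the opening in per cent of the stroke, from 0 (shut) to 100 (fully open). In form: [[wx, wy, wz, tx, ty, tz, fingers], ...]. A call has 1 to 20 rows; each row shifts and turns the commanded pose from where the row before left it; what a row does not reach is not made up. A row lasts 1/12 s, in which the tool goes at most 41.7 mm and 7.16 degrees, less where a joint would pass 70% of its speed; a pose out of reach is approached as far as the arm can. A call is refused whole if a number of a shift passes 4.17 or a number of a turn 7.16, either way. A call with a gripper value outside its range is refused whole. The fingers move at their own pace and stop on an object; the grip force is fixed at half the most. Time passes only in rows, so rows that do not move let the fingers close. It gives the time, the measured TCP pose, the force and the opening at its end, in the units of the state.
- r.get_state(): the state, without advancing time (a new reading comes with each control period).
- imaging.get_image(name): name is "side" or "top" or "wrist"; returns (picture, depth): 480x640x3 uint8, blue, green, red; 480x640 float32, m along the optical axis (not along the pixel's ray), 0 where there is no reading.
- imaging.calibration(name): a dict with "intrinsics" (3x3 intrinsics, pixels), "eye" and "orientation" of the camera in the world; the wrist camera has in their place "T_tool_cam" (4x4, takes a point from camera to tool coordinates, whose origin is the TCP and whose axes are the flange's). Camera axes: x right, y down, z forward; pixel columns grow to the right and rows downward; lengths in m; the calibration is good to about 2 mm. A picture is of the moment at which its call begins: read the wrist's pose just before it. calibration takes no time and is no camera call.
- finish_job(): hands the job in, once; it reports no verdict.
Trained networks look in the newest picture that a camera, given by its name, has taken for a name from the list of things; names that differ only in an ending like _2 or _b are one class to them, and where a whole thing is asked for, a point or a joint stands for the part that bears it (a point fixed in the world has none). Each returns a list of dicts, best first, with "p" (0 to 1); they miss things now and then, are a little off and sometimes report something else, mostly with a low value. They report only what shows in the picture. A call takes as long as a camera call. They do not tell look-alikes from the thing itself.
- imaging.recognise(camera, name): "extent" ([left, top, right, bottom] in pixels, round what is visible of it).
- imaging.silhouettes(camera, name): "region" (480x640 bool, what is visible of it) and "extent" ([left, top, right, bottom] in pixels, round what is visible of it).
- imaging.place_of(camera, name): "point" ([column, row] in pixels: a listed point, or the origin of a listed thing).
The state is a dict: "t": time; "joint_positions": joint angles; "dq": joint speeds; "tau": joint torques, N m; "ee_pos": TCP position; "ee_rot": TCP orientation; "force": force on the tool from outside, world axes, zero at the start; "wrist_torque": the same for the moment, N m; "finger_gap": opening from 0.0 (shut) to 1.0 (fully open).
Only numpy, scipy, OpenCV 4.12 (cv2) and the standard library are available. Lean on these libraries where they do the work, as an engineer would, in place of code of your own. Each camera call takes 0.05 s, during which the arm holds its last target. There are 200 camera calls.

## Working session

There is one attempt and no reset: what is moved stays moved. The work goes in short steps, Python scripts to look and compute and a tool call to move; the robot and the scene stay as the last step left them, time stands still between calls to the robot, and variables do not carry over. Pictures are saved under pics/ and viewed, about 8 in all and at most 12, crops included, and the job is handed in when it is done.

Besides the shell and the picture viewer there is one more tool, called after "Call:" as name(argument=value, ...) on one line, values as JSON. move_arm: Moves the arm, as the interface text tells. Its arguments: {"type":"object","properties":{"plan":{"type":"array","items":{"type":"array","items":{"type":"number"}}}},"required":["plan"]}

```bash
ls; mkdir -p pics
python3 - <<'E'
from workcell import r, imaging
import cv2,numpy as np
print(r.get_state())
for n in("top","side"):
    im,d=imaging.get_image(n); cv2.imwrite(f"pics/{n}0.png",im); print(n,imaging.calibration(n))
    np.save(f"pics/{n}0.npy",d)
    for k in("maple","scanner","home_corner","button_top","tray","slip","walnut","cherry"):
        print(k,[(np.round(x["point"],1).tolist(),round(x["p"],2)) for x in imaging.place_of(n,k)][:4])
print(imaging.calibration("wrist"))
E
```

```text
pics
{'t': 0.0, 'joint_positions': array([ 1.16338621,  0.43520751,  0.02497056,  1.57411464, -0.01160433,
        1.13397816, -0.07512419]), 'dq': array([-0.00037798, -0.0007743 ,  0.00011337,  0.00162885, -0.00085184,
        0.00187601, -0.00190055]), 'tau': array([-3.78776977e-04, -6.67845297e+01,  9.84746888e-01, -3.14448881e+01,
       -6.05962845e-02,  4.29442304e-02,  1.31697066e-04]), 'ee_pos': array([ 0.18736323, -0.59571552,  0.22594776]), 'ee_rot': array([-3.14003605e+00,  1.36881753e-04,  3.04716387e-01]), 'force': array([ 0.88369276, -0.34209488, -0.81653748]), 'wrist_torque': array([-0.01852278,  0.00928219, -0.01296523]), 'finger_gap': 1.0026598053474096}
top {'intrinsics': array([[480.79328213,   0.        , 314.2295577 ],
       [  0.        , 480.79328213, 240.19087161],
       [  0.        ,   0.        ,   1.        ]]), 'eye': array([0.46769695, 0.08659459, 1.34523063]), 'orientation': array([-3.06974938,  0.00601064, -1.59860657])}
maple [([354.1, 232.9], 0.73), ([354.3, 303.0], 0.73), ([256.1, 236.9], 0.64)]
scanner [([262.2, 249.7], 0.79), ([489.2, 274.8], 0.
[... 674 characters left out ...]
303.9], 0.18)]
button_top [([338.7, 248.2], 0.66)]
tray [([365.6, 167.7], 0.73)]
slip [([368.3, 149.9], 0.84)]
walnut [([359.3, 186.2], 0.84)]
cherry [([361.3, 167.3], 0.87)]
{'intrinsics': array([[335.70537738,   0.        , 318.20227224],
       [  0.        , 335.70537738, 241.79371577],
       [  0.        ,   0.        ,   1.        ]]), 'T_tool_cam': array([[-1.00965073e-03, -9.59180785e-01, -2.82791799e-01,
         7.53424459e-02],
       [ 9.99999260e-01, -1.16035113e-03,  3.65415557e-04,
         6.15226106e-04],
       [-6.78637365e-04, -2.82791221e-01,  9.59181247e-01,
        -1.58322873e-01],
       [ 0.00000000e+00,  0.00000000e+00,  0.00000000e+00,
         1.00000000e+00]])}
```

```bash
cat > h.py <<'E'
import numpy as np,cv2
from workcell import r,imaging
from scipy.spatial.transform import Rotation as R
def cam(n):
    c=imaging.calibration(n)
    if n=="wrist":
        s=r.get_state();T=np.eye(4);T[:3,:3]=R.from_euler("xyz",s["ee_rot"]).as_matrix();T[:3,3]=s["ee_pos"]
        T=T@c["T_tool_cam"];return c["intrinsics"],T[:3,:3],T[:3,3]
    return c["intrinsics"],R.from_euler("xyz",c["orientation"]).as_matrix(),c["eye"]
def onz(C,p,z):
    K,Q,e=C;p=np.atleast_2d(p).astype(float)
    d=(Q@np.linalg.inv(K)@np.c_[p,np.ones(len(p))].T).T
    return e+d*((z-e[2])/d[:,2])[:,None]
def proj(C,X):
    K,Q,e=C;q=(np.atleast_2d(X)-e)@Q;q=q@K.T;return q[:,:2]/q[:,2:]
def tri(C1,p1,C2,p2):
    P=[C[0]@np.c_[C[1].T,-C[1].T@C[2]] for C in(C1,C2)]
    X=cv2.triangulatePoints(P[0],P[1],np.float64(p1).reshape(2,1),np.float64(p2).reshape(2,1))[:,0];return X[:3]/X[3]
E
python3 - <<'E'
from h import *
T,S=cam("top"),cam("side")
for k,a,b in[("home",(301.1,194.4),(262.3,250)),("btn",(310.7,262.5),(338.7,248.2)),("slip",(489.8,275.5),(368.3,149.9)),("cherry",(454.6,273.7),(361.3,167.3)),("walnut",(416.7,273.3),(359.3,186.2)),("mA",(256.1,236.9),(312.7,226.2)),("mA?",(256.1,236.9),(300,294.9)),("mB",(354.1,232.9),(392,230.8)),("mC",(354.3,303),(392,230.8)),("mB3",(354.1,232.9),(312.7,226.2))]:
    X=tri(T,a,S,b);print(k,X.round(4),(proj(T,X)-a).round(1),(proj(S,X)-b).round(1))
t=cv2.imread("pics/top0.png")[130:370,120:540];cv2.imwrite("pics/v1.png",cv2.resize(t,(798,456),interpolation=cv2.INTER_CUBIC))
E
```

```text
home [0.6879 0.1241 0.0541] [[-0.1 -0.6]] [[0.7 0.1]]
btn [0.5031 0.103  0.0567] [[-0.1 -0.8]] [[0.9 0. ]]
slip [ 0.4522 -0.393   0.0026] [[0.  0.1]] [[-0.1 -0. ]]
cherry [ 0.4647 -0.2948  0.0054] [[-0.1 -1.7]] [[1.5 0. ]]
walnut [ 0.4671 -0.1873  0.0176] [[-0.1 -1.1]] [[1. 0.]]
mA [0.5531 0.2242 0.2423] [[0.2 2.4]] [[-2.8 -0.2]]
mA? [0.5768 0.2488 0.0506] [[-0.1 -0.9]] [[1.1 0.1]]
mB [0.48   0.0028 0.0586] [[-5.7 36.4]] [[-40.1 -10.6]]
mC [ 0.3809 -0.0132  0.0143] [[0.  2.4]] [[-2.6 -0.1]]
mB3 [ 0.5835 -0.0198  0.0064] [[-0.1 -0.7]] [[0.8 0. ]]
```

View pics/v1.png

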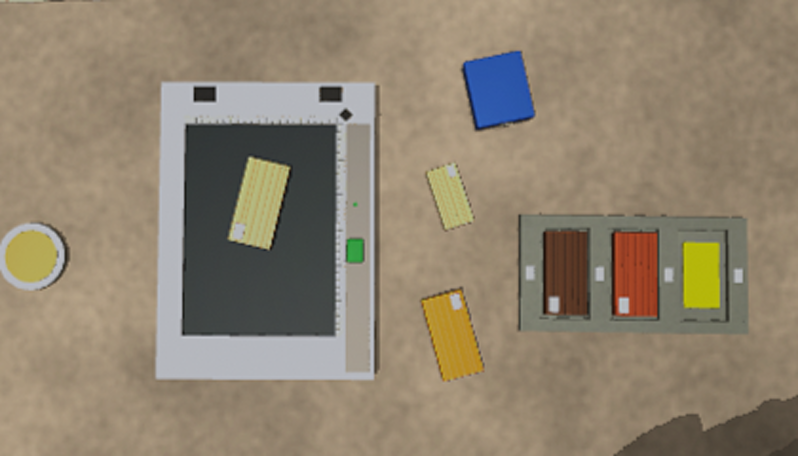

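View pics/side0.png

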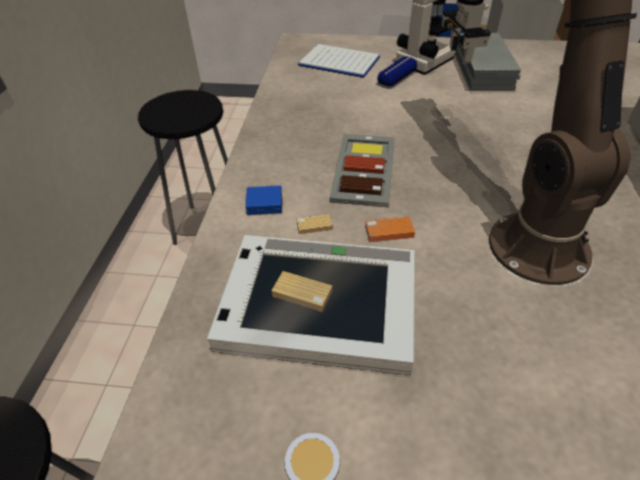

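Candidates for the maple, in top picture pixels:
- Pale block on the glass (256,237)
- Small pale block on the bench (354,233)
- Orange block on the bench (354,303)

By colour and size, and because it lies on the glass, it is the one at (256,237). In the side view that is (300,295). The slip is at top (490,275), in the right-most pocket. Next I'll measure the poses.

```bash
cat > m.py <<'E'
from h import *
def rect(C,reg,z):
    c=max(cv2.findContours(reg.astype(np.uint8),0,cv2.CHAIN_APPROX_NONE)[0],key=cv2.contourArea)[:,0]
    w=onz(C,c,z)[:,:2]
    (cx,cy),(a,b),th=cv2.minAreaRect((w*1000).astype(np.float32))
    if a<b:a,b,th=b,a,th+90
    th=(th+90)%180-90
    return np.round([cx,cy,a,b,th],1)
E
python3 - <<'E'
from m import *
for n in("top","side"):
    C=cam(n);imaging.get_image(n)
    for k,z in(("maple",.072),("scanner",.056),("tray",.018),("slip",.010),("walnut",.03),("button_top",.062)):
        for o in imaging.silhouettes(n,k):
            if o["p"]>.3:print(n,k,round(o["p"],2),np.round(o["extent"]).tolist(),rect(C,o["region"],z))
im=cv2.imread("pics/top0.png");C=cam("top")
g=np.zeros(im.shape[:2],np.uint8);g[180:320,200:310]=(im[180:320,200:310].max(2)<75)
g=cv2.morphologyEx(g,cv2.MORPH_CLOSE,np.ones((3,3)))
print("glass",rect(C,g,.05))
E
```

```text
top maple 0.79 [342.0, 284.0, 375.0, 331.0] [382.2 -17.  117.8  59.7  13.9]
top maple 0.78 [240.0, 213.0, 271.0, 259.0] [574.9 245.1 117.3  62.7 -12.3]
top maple 0.65 [117.0, 247.0, 156.0, 281.0] [507.  564.5  93.5  90.   88.4]
top maple 0.55 [344.0, 216.0, 370.0, 248.0] [575.8 -20.5  85.9  43.7  16.5]
top scanner 0.95 [199.0, 174.0, 318.0, 331.0] [536.7 238.2 422.1 306.3  -1.6]
top tray 0.59 [391.0, 240.0, 513.0, 308.0] [ 460.2 -286.6  334.8  171.    87.4]
top slip 0.87 [481.0, 259.0, 499.0, 294.0] [ 455.4 -388.4   92.1   49.7   -3. ]
top walnut 0.68 [406.0, 252.0, 428.0, 298.0] [ 463.8 -185.7  117.7   60.1   -2.4]
top button_top 0.69 [307.0, 254.0, 311.0, 270.0] [502.5 112.6  32.   21.4  -1.6]
side maple 0.94 [368.0, 217.0, 414.0, 243.0] [385.5  38.6 118.2  75.8  13.8]
side maple 0.91 [273.0, 271.0, 333.0, 310.0] [574.4 251.2 129.7  77.4 -14.2]
side maple 0.64 [297.0, 213.0, 333.0, 234.0] [573.   37.8  85.6  57.3  15.8]
side scanner 0.75 [206.0, 232.0, 416.0, 372.0] [541.9 250.3 423.4 335.7  -1.4]
side tray 0.94 [330.0, 135.0, 397.0, 204.0] [ 461.2 -283.3  354.   171.    87.6]
side slip 0.56 [352.0, 143.0, 381.0, 153.0] [ 458.6 -392.7   94.3   51.2   -1.3]
side walnut 0.63 [340.0, 175.0, 383.0, 192.0] [ 466.6 -180.6  119.5   79.6   -2.3]
side button_top 0.62 [330.0, 245.0, 347.0, 252.0] [506.3 114.9  31.2  26.   -4.7]
glass [540.1 249.6 297.5 214.5  -1.7]
```

Call:
move_arm(plan=[[0, 0, -1.5, 1.6, 3.1, 0.3, 100], [0, 0, -1.5, 1.6, 3.1, 0.3, 100], [0, 0, -1.5, 1.6, 3.1, 0.3, 100], [0, 0, -1.5, 1.6, 3.1, 0.3, 100], [0, 0, -1.5, 1.6, 3.1, 0.3, 100], [0, 0, -1.5, 1.6, 3.1, 0.3, 100], [0, 0, -1.5, 1.6, 3.1, 0.3, 100], [0, 0, -1.5, 1.6, 3.1, 0.3, 100], [0, 0, -1.5, 1.6, 3.1, 0.3, 100], [0, 0, -1.5, 1.6, 3.1, 0.3, 100], [0, 0, -1.5, 1.6, 3.1, 0.3, 100], [0, 0, -1.5, 1.6, 3.1, 0, 100], [0, 0, -1.5, 1.6, 3.1, 0, 100], [0, 0, -1.5, 1.6, 3.1, 0, 100], [0, 0, -1.5, 1.6, 3.1, 0, 100], [0, 0, -1.5, 1.6, 3.1, 0, 100], [0, 0, -1.5, 1.6, 3.1, 0, 100], [0, 0, -1.5, 1.6, 3.1, 0, 100], [0, 0, -1.5, 1.6, 3.1, 0, 100], [0, 0, -1.5, 1.6, 3.1, 0, 100]])

```text
t: 3.27
ee_pos: [0.5081, 0.0254, 0.26]
ee_rot: [-3.142, -0.001, -0.221]
force: [0.6, 0.1, 0.4]
finger_gap: 0.998
```

Call:
move_arm(plan=[[0, 0, 0, 1.6, 3.1, 0, 100], [0, 0, 0, 1.6, 3.1, 0, 100], [0, 0, 0, 1.6, 3.1, 0, 100], [0, 0, 0, 1.6, 3.1, 0, 100], [0, 0, 0, 1.6, 3.1, 0, 100], [0, 0, 0, 1.6, 3.1, 0, 100], [0, 0, 0, 0, 0, 0, 100], [0, 0, 0, 0, 0, 0, 100]])

```text
t: 3.93
ee_pos: [0.6034, 0.2123, 0.259]
ee_rot: [-3.141, 0.001, -0.216]
force: [0.5, -0.3, 0.5]
finger_gap: 0.997
```

Run:
```python
from m import *
C=cam("wrist");im,d=imaging.get_image("wrist");cv2.imwrite("pics/w1.png",im);np.save("pics/w1.npy",d)
np.savez("pics/w1c.npz",K=C[0],Q=C[1],e=C[2])
for o in imaging.silhouettes("wrist","maple"):
    if o["p"]>.3:print(round(o["p"],2),np.round(o["extent"]).tolist(),rect(C,o["region"],.072), np.median(d[o["region"]]))
for k,z in(("home_corner",.05),("button_top",.062),("maple",.05)):
    for o in imaging.place_of("wrist",k):print(k,round(o["p"],2),np.round(o["point"],1),onz(C,o["point"],z).round(4))
# depth->z check
v,u=np.mgrid[0:480:40,0:640:40];v=v.ravel();u=u.ravel();P=(C[1]@np.linalg.inv(C[0])@np.c_[u,v,np.ones(len(u))].T*d[v,u]).T+C[2]
print((P[:,2].reshape(12,16)*1000).round().astype(int))
```

```text
0.95 [483.0, 140.0, 549.0, 226.0] [594.6   7.4  81.4  44.9  17.3] 0.39761174
0.47 [485.0, 285.0, 532.0, 300.0] [479.7   5.5  28.    9.7  77.6] 0.44301113
home_corner 0.78 [375.1 124.8] [[0.6819 0.1336 0.05  ]]
button_top 0.8 [421.5 281.4] [[0.5032 0.1122 0.062 ]]
maple 0.9 [299.2 244.1] [[0.5733 0.2399 0.05  ]]
maple 0.63 [508.1 183.8] [[0.5911 0.0027 0.05  ]]
[[-755    0    0    0    0    0    0    0    0    0    2   -1    0   -1
    34   35]
 [   0    0    0   -2   -1   -1    0    2    0    1    1    0    1    1
    35   35]
 [   1    0    1    1   -1    0    0   56   57   56   56    1    0    0
    32    2]
 [  -1    0   -1   -1   58   56   57   56   56   56   57    1    1    1
    -1    1]
 [  -1    0    0    1   56   50   51   51   50   48   57    1    0   17
     2   -1]
 [   1   -1    1    1   57   52   51   73   73   49   57    1    0   19
     0    9]
 [  -1    0    0    0    0   49   50   73   72   50   55    0    0    1
     1   13]
 [   0    0    0    0    0   56   51   73   50   51   57   57    1    1
     1   17]
 [ 347  347  347  344  337  338  337  337  337  337  336  337  337  346
   346  347]
 [ 349  348  348  347  329  306   51   51   51   50   50  305  330  348
   349  349]
 [ 361  361  360  360  361  360  361  360  360  361  361  361  360  361
   361  360]
 [ 368  367  370  369  370  368  371  370  370  371  370  368  368  368
   368  368]]
```

View pics/w1.png

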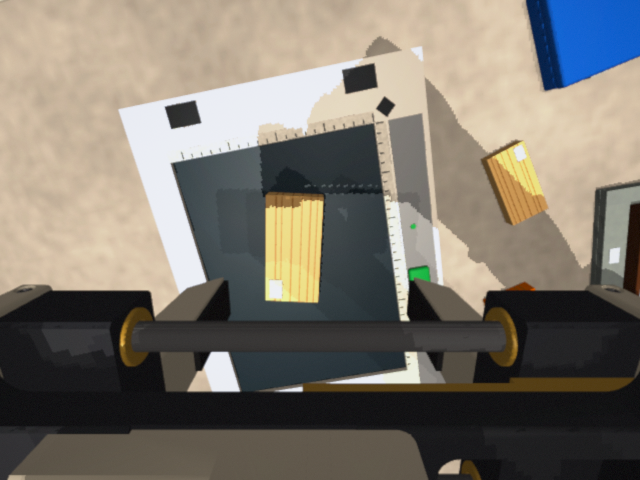

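The chosen block, at w1 (295,245), is pale, lies on the glass and has its white label at (275,289). The glass's far right corner is at (375,125) and the green button at (420,272). The smaller pale block is off the scanner at (515,182). I'll fit the exact edges next.

```bash
cat >> m.py <<'E'
def cloud(C,d):
    v,u=np.mgrid[0:480,0:640]
    q=np.stack([u,v,np.ones_like(u)],-1)@np.linalg.inv(C[0]).T*d[...,None]
    return q@C[1].T+C[2]
def rpts(w):
    (cx,cy),(a,b),th=cv2.minAreaRect((w*1000).astype(np.float32))
    if a<b:a,b,th=b,a,th+90
    return np.round([cx,cy,a,b,(th+90)%180-90],1)
def block(C,im,d,zlo,zhi,box):
    X=cloud(C,d);ok=(X[...,2]>zlo)&(X[...,2]<zhi)&(X[...,0]>box[0])&(X[...,0]<box[1])&(X[...,1]>box[2])&(X[...,1]<box[3])&(d>0)
    m=cv2.morphologyEx(ok.astype(np.uint8),cv2.MORPH_OPEN,np.ones((3,3)))
    return m,np.median(X[m>0][:,2]),rect(C,m,np.median(X[m>0][:,2]))
def glassedges(C,im,c=(.684,.137),yaw=np.radians(-1.6)):
    """search glass->frame brightness steps along rays in scanner axes; returns right-edge & far-edge points"""
    g=im.max(2).astype(np.float32);ax=np.array([np.cos(yaw),np.sin(yaw)]);ay=np.array([-ax[1],ax[0]]);out={}
    for nm,along,perp,rng in(("right",-ax,-ay,np.arange(.01,.20,.003)),("far",ay,ax,np.arange(.01,.20,.003))):
        pts=[]
        for s in rng:
            t=np.arange(-.012,.012,.0003)
            w=np.array(c)+s*along+t[:,None]*perp
            p=proj(C,np.c_[w,np.full(len(t),.05)]).astype(np.float32)
            if p.min()<2 or p[:,0].max()>637 or p[:,1].max()>290:continue
            v=cv2.remap(g,p[:,:1],p[:,1:],cv2.INTER_LINEAR)[:,0]
            dv=np.convolve(np.gradient(v),np.ones(7)/7,"same");i=dv[4:-4].argmax()+4
            if dv[i]>1.2:pts.append(np.r_[s,t[i]])
        pts=np.array(pts);
        k=np.ones(len(pts),bool)
        for _ in range(6):
            f=np.polyfit(pts[k,0],pts[k,1],1);e=abs(pts[:,1]-np.polyval(f,pts[:,0]));k=e<max(.0012,np.median(e)*1.2)
        out[nm]=f;print(nm,k.sum(),len(pts),"off0 mm",(f[1]*1000).round(2),"slope deg",np.degrees(f[0]).round(2),"res mm",(e[k].mean()*1000).round(2))
        sg=1 if nm=="far" else 1
    # corner: right at t=f, far at t=f
    P=np.array(c)-ay*out["right"][1]+ax*out["far"][1]
    yr=yaw+out["right"][0]; yf=yaw-out["far"][0]
    print("corner",P.round(4),"yaw right/far deg",np.degrees([yr,yf]).round(2));return P,yr,yf
E
python3 - <<'E'
from m import *
z=np.load("pics/w1c.npz");C=(z["K"],z["Q"],z["e"]);im=cv2.imread("pics/w1.png");d=np.load("pics/w1.npy")
m,zz,b=block(C,im,d,.063,.082,(.48,.68,.16,.34));print("maple",zz.round(4),b)
yl=None
hsv=cv2.cvtColor(im,cv2.COLOR_BGR2HSV);s=((hsv[...,1]>60)|(hsv[...,2]>200)).astype(np.uint8);s[:185]=0;s[306:]=0;s[:,:255]=0;s[:,332:]=0
s=cv2.morphologyEx(s,cv2.MORPH_OPEN,np.ones((3,3)));print("maple colour",rect(C,s,.072))
glassedges(C,im)
E
```

```text
maple 0.0723 [574.5 244.8 120.9  59.1 -14.9]
maple colour [578.5 244.  131.9  60.9 -15. ]
right 60 60 off0 mm 2.24 slope deg -0.14 res mm 0.17
far 64 64 off0 mm 0.57 slope deg 0.09 res mm 0.17
corner [0.6845 0.1347] yaw right/far deg [-1.74 -1.69]
```

Call:
move_arm(plan=[[0, 0, -0.5, -0.6, 0.65, -3, 100], [0, 0, -0.5, -0.6, 0.65, -3, 100], [0, 0, -0.5, -0.6, 0.65, -3, 100], [0, 0, -0.5, -0.6, 0.65, -3, 100], [0, 0, -0.5, -0.5, 0.65, -3, 100], [0, 0, 0, 0, 0, -2.5, 100], [0, 0, 0, 0, 0, -1.5, 100], [0, 0, 0, 0, 0, -0.8, 100], [0, 0, 0, 0, 0, 0, 100], [0, 0, 0, 0, 0, 0, 100]])

```text
t: 5.02
ee_pos: [0.575, 0.2419, 0.0625]
ee_rot: [-3.141, -0.001, -0.263]
force: [0.1, -0.3, -0.1]
finger_gap: 1.001
```

Call:
move_arm(plan=[[0, 0, 0, 0, 0.25, -0.2, 100], [0, 0, 0, 0, 0, 0, 60], [0, 0, 0, 0, 0, 0, 40], [0, 0, 0, 0, 0, 0, 40], [0, 0, 0, 0, 0, 0, 40], [0, 0, 0, 0, 0, 0, 40], [0, 0, 0, 0, 0, 0, 40], [0, 0, 0, 0, 0, 0, 40]])

```text
t: 5.68
ee_pos: [0.5747, 0.2449, 0.06]
ee_rot: [-3.141, -0.0, -0.263]
force: [-0.9, 0.5, 2.2]
finger_gap: 0.654
```

Call:
move_arm(plan=[[0, 0, 0, 0, 0, 0.5, 40], [0, 0, 2.2, 0.8, -1.2, 0, 40], [0, 0, 2.2, 0.8, -1.2, 0, 40], [0, 0, 2.2, 0.8, -1.2, 0, 40], [0, 0, 2.2, 0.7, -1.2, 0, 40], [0, 0, 2.2, 0.7, -1.2, 0, 40], [0, 0, 2.4, 0.7, -1.2, 0, 40], [0, 0, 0, 0, 0, -0.3, 40], [0, 0, 0, 0, 0, 0, 40]])

```text
t: 6.43
ee_pos: [0.6194, 0.172, 0.0612]
ee_rot: [3.141, 0.001, -0.032]
force: [-0.6, 0.2, -1.6]
finger_gap: 0.653
```

```bash
cat > look.py <<'E'
import sys
from m import *
n=sys.argv[1];C=cam("wrist");s=r.get_state();im,d=imaging.get_image("wrist");cv2.imwrite(f"pics/{n}.png",im);np.save(f"pics/{n}.npy",d)
np.savez(f"pics/{n}c.npz",K=C[0],Q=C[1],e=C[2])
print(s["t"],s["ee_pos"].round(4),np.degrees(s["ee_rot"]).round(2),s["force"].round(1),round(s["finger_gap"],3))
E
python3 look.py w2
```

```text
6.4333 [0.6194 0.172  0.0612] [ 1.7998e+02  5.0000e-02 -1.8100e+00] [-0.6  0.2 -1.6] 0.653
```

View pics/w2.png

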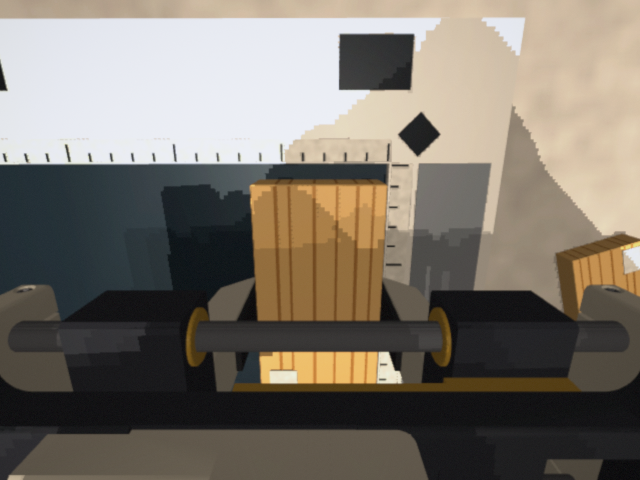

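The held block is square to the corner, with small gaps to the far edge (row 163 to 181) and the right edge (column 384 to 388). I'll lower it and close the gaps gently.

Call:
move_arm(plan=[[0, 0, 0, 0.2, -0.2, -0.1, 40], [0, 0, 0, 0.2, -0.2, 0, 40], [0, 0, 0, 0, 0, 0, 40]])

```text
t: 6.73
ee_pos: [0.6237, 0.1689, 0.0608]
ee_rot: [3.141, -0.0, -0.029]
force: [-0.9, -0.7, -0.6]
finger_gap: 0.649
```

Call:
move_arm(plan=[[0, 0, 0, 0, -0.1, 0, 40], [0, 0, 0, 0, -0.1, 0, 40], [0, 0, 0, 0, 0, 0, 40]])

```text
t: 6.98
ee_pos: [0.6235, 0.1683, 0.061]
ee_rot: [-3.14, -0.0, -0.028]
force: [-0.5, 4.9, -1.6]
finger_gap: 0.651
```

Call:
move_arm(plan=[[0, 0, 0, 0.1, 0, 0, 40], [0, 0, 0, 0.1, 0, 0, 40], [0, 0, 0, 0, 0, 0, 40]])

```text
t: 7.23
ee_pos: [0.6248, 0.1682, 0.0608]
ee_rot: [-3.14, 0.001, -0.028]
force: [-1.5, 4.5, -1.0]
finger_gap: 0.647
```

Call:
move_arm(plan=[[0, 0, 0, 0.1, 0, 0, 40], [0, 0, 0, 0.1, 0, 0, 40], [0, 0, 0, 0, 0, 0, 40]])

```text
t: 7.48
ee_pos: [0.6268, 0.1682, 0.0607]
ee_rot: [-3.14, 0.001, -0.028]
force: [-1.5, 5.5, -0.9]
finger_gap: 0.651
```

Call:
move_arm(plan=[[0, 0, 0, 0.1, 0, 0, 40], [0, 0, 0, 0.1, 0, 0, 40], [0, 0, 0, 0, 0, 0, 40]])

```text
t: 7.73
ee_pos: [0.6272, 0.1682, 0.0606]
ee_rot: [-3.141, 0.004, -0.027]
force: [-6.8, 3.6, 3.1]
finger_gap: 0.654
```

Call:
move_arm(plan=[[0, 0, 0, 0, 0, -0.05, 40], [0, 0, 0, 0, 0, 0, 40], [0, 0, 0, 0, 0, 0, 75], [0, 0, 0, 0, 0, 0, 80], [0, 0, 0, 0, 0, 0, 80], [0, 0, 0, 0, 0, 0, 80], [0, 0, 0, 0, 0, 3, 80], [0, 0, 0, 0, 0, 4, 60], [0, 0, 0, 0, 0, 4, 0], [0, 0, 0, 0, 0, 2, 0], [0, 0, 0, 0, 0, 0, 0], [0, 0, 0, 0, 0, 0, 0]])

```text
t: 8.73
ee_pos: [0.6305, 0.1667, 0.1917]
ee_rot: [-3.141, -0.003, -0.029]
force: [0.5, 0.0, -0.5]
finger_gap: 0.484
```

```bash
python3 look.py w3
cat > chk.py <<'E'
import sys
from m import *
n=sys.argv[1];z=np.load(f"pics/{n}c.npz");C=(z["K"],z["Q"],z["e"]);im=cv2.imread(f"pics/{n}.png");d=np.load(f"pics/{n}.npy")
m,zz,b=block(C,im,d,.064,.08,(.52,.70,.12,.25));print("maple",zz.round(4),b)
c=glassedges(C,im,(.6845,.1347),np.radians(-1.72))
E
python3 chk.py w3
```

```text
8.7333 [0.6305 0.1667 0.1917] [-179.98   -0.18   -1.68] [ 0.5  0.  -0.5] 0.484
maple 0.0724 [626.4 166.9 119.5  59.8  -1.7]
right 21 36 off0 mm -4.73 slope deg 4.91 res mm 1.27
far 60 64 off0 mm 0.17 slope deg -0.22 res mm 0.21
corner [0.6848 0.1394] yaw right/far deg [ 3.19 -1.5 ]
```

View pics/w3.png

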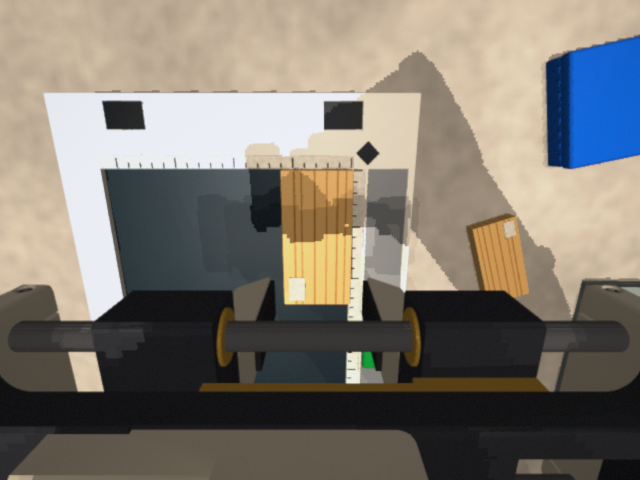

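The w3 view shows the block flush with both rulers: its corner meets at about (353,170), with no dark gap. A light nudge on each free side will confirm it.

Call:
move_arm(plan=[[0, 0, 0, -0.2, 3.7, 0, 0], [0, 0, 0, -0.2, 3.7, 0, 0], [0, 0, 0, 0, 0, -4, 0], [0, 0, 0, 0, 0, -4, 0], [0, 0, 0, 0, 0, -4, 0], [0, 0, 0, 0, 0, -1.3, 0], [0, 0, 0, 0, 0, 0, 0]])

```text
t: 9.37
ee_pos: [0.6228, 0.2395, 0.0533]
ee_rot: [3.138, 0.007, -0.028]
force: [0.5, 0.2, 0.5]
finger_gap: 0.004
```

Call:
move_arm(plan=[[0, 0, 0, 0, -0.5, 0, 0], [0, 0, 0, 0, -0.5, 0, 0], [0, 0, 0, 0, -0.3, 0, 0], [0, 0, 0, 0, -0.2, 0, 0], [0, 0, 0, 0, 0, 0, 0]])

```text
t: 9.78
ee_pos: [0.626, 0.2246, 0.0578]
ee_rot: [3.141, -0.001, -0.03]
force: [-0.1, 0.2, -0.1]
finger_gap: 0.005
```

Call:
move_arm(plan=[[0, 0, 0, 0, -0.3, 0, 0], [0, 0, 0, 0, -0.2, 0, 0], [0, 0, 0, 0, -0.1, 0, 0], [0, 0, 0, 0, -0.1, 0, 0], [0, 0, 0, 0, 0, 0, 0]])

```text
t: 10.2
ee_pos: [0.6255, 0.2185, 0.0572]
ee_rot: [3.141, 0.0, -0.029]
force: [-0.2, -0.3, -0.2]
finger_gap: 0.005
```

Call:
move_arm(plan=[[0, 0, 0, 0, -0.2, 0, 0], [0, 0, 0, 0, -0.1, 0, 0], [0, 0, 0, 0, -0.1, 0, 0], [0, 0, 0, 0, 0, 0, 0]])

```text
t: 10.53
ee_pos: [0.6255, 0.2152, 0.0574]
ee_rot: [-3.141, -0.0, -0.028]
force: [-0.2, 1.6, 0.0]
finger_gap: 0.003
```

Call:
move_arm(plan=[[0, 0, 0, 0, -0.1, 0, 0], [0, 0, 0, 0, -0.1, 0, 0], [0, 0, 0, 0, 0, 0, 0]])

```text
t: 10.78
ee_pos: [0.6255, 0.215, 0.0578]
ee_rot: [-3.139, -0.001, -0.027]
force: [0.2, 4.7, 0.9]
finger_gap: 0.006
```

Call:
move_arm(plan=[[0, 0, 0, 0, 0.7, 0, 0], [0, 0, 0, 0, 0.8, 0.5, 0], [0, 0, 0, -1, 0, 4, 0], [0, 0, 0, -3, -2, 1, 0], [0, 0, 0, -3, -2, 0, 0], [0, 0, 0, -2, -2, -1.5, 0], [0, 0, 0, 0, 0, -3, 0], [0, 0, 0, 0, 0, -1, 0], [0, 0, 0, 0, 0, 0, 0], [0, 0, 0, 0, 0, 0, 0]])

```text
t: 11.62
ee_pos: [0.536, 0.1688, 0.0574]
ee_rot: [-3.141, 0.001, -0.028]
force: [0.1, 0.8, 0.6]
finger_gap: 0.004
```

Call:
move_arm(plan=[[0, 0, 0, 0.5, 0, 0, 0], [0, 0, 0, 0.4, 0, 0, 0], [0, 0, 0, 0.3, 0, 0, 0], [0, 0, 0, 0.1, 0, 0, 0], [0, 0, 0, 0, 0, 0, 0]])

```text
t: 12.03
ee_pos: [0.5493, 0.168, 0.0576]
ee_rot: [-3.141, -0.001, -0.029]
force: [0.6, -0.4, 0.1]
finger_gap: 0.003
```

Call:
move_arm(plan=[[0, 0, 0, 0.2, 0, 0, 0], [0, 0, 0, 0.2, 0, 0, 0], [0, 0, 0, 0.1, 0, 0, 0], [0, 0, 0, 0, 0, 0, 0]])

```text
t: 12.37
ee_pos: [0.5538, 0.1677, 0.0573]
ee_rot: [3.142, -0.0, -0.029]
force: [-0.4, -0.2, -0.8]
finger_gap: 0.006
```

Call:
move_arm(plan=[[0, 0, 0, 0.1, 0, 0, 0], [0, 0, 0, 0.1, 0, 0, 0], [0, 0, 0, 0, 0, 0, 0]])

```text
t: 12.62
ee_pos: [0.5554, 0.1678, 0.0572]
ee_rot: [3.141, 0.0, -0.029]
force: [-1.3, -0.6, 0.6]
finger_gap: 0.009
```

Call:
move_arm(plan=[[0, 0, 0, 0.1, 0, 0, 0], [0, 0, 0, 0.1, 0, 0, 0], [0, 0, 0, 0, 0, 0, 0]])

```text
t: 12.87
ee_pos: [0.5554, 0.1678, 0.0569]
ee_rot: [3.14, 0.004, -0.028]
force: [-8.1, 0.4, 5.6]
finger_gap: 0.003
```

Call:
move_arm(plan=[[0, 0, 0, -0.5, 0, 0, 0], [0, 0, 0, -0.5, 0, 0.5, 0], [0, 0, 0, -1, -1, 4, 0], [0, 0, 0, -2, -2.4, 3, 0], [0, 0, 0, -2, -2.4, 0, 0], [0, 0, 0, 0, 0, 0, 0], [0, 0, 0, 0, 0, 0, 0]])

```text
t: 13.45
ee_pos: [0.4981, 0.1093, 0.1312]
ee_rot: [3.141, -0.002, -0.031]
force: [-0.8, 0.3, 0.0]
finger_gap: 0.003
```

```bash
python3 look.py w4
cat > green.py <<'E'
import sys
from m import *
for n in sys.argv[1:]:
    z=np.load(f"pics/{n}c.npz");C=(z["K"],z["Q"],z["e"]);im=cv2.imread(f"pics/{n}.png")
    hs=cv2.cvtColor(im,cv2.COLOR_BGR2HSV);g=((abs(hs[...,0].astype(int)-60)<20)&(hs[...,1]>120)).astype(np.uint8)
    nn,l,st,ce=cv2.connectedComponentsWithStats(g)
    for i in range(1,nn):
        if st[i,4]>20:print(n,st[i],onz(C,ce[i],.062).round(4),rect(C,l==i,.062))
E
python3 green.py w1 w3 w4
python3 - <<'E'
from m import *
z=np.load("pics/w4c.npz");C=(z["K"],z["Q"],z["e"]);d=np.load("pics/w4.npy")
m,zz,b=block(C,None,d,.064,.08,(.5,.70,.12,.25));print("maple",zz,b)
E
```

```text
13.45 [0.4981 0.1093 0.1312] [ 1.7994e+02 -9.0000e-02 -1.7700e+00] [-0.8  0.3  0. ] 0.003
w1 [408 266  22  16 253] [[0.5138 0.1137 0.062 ]] [512.6 114.3  23.   18.1  87.8]
w3 [362 352  14  16 189] [[0.4974 0.1202 0.062 ]] [4.979e+02 1.195e+02 1.780e+01 1.300e+01 4.000e-01]
w4 [306 147   8   8  54] [[0.5691 0.1117 0.062 ]] [569.1 111.7   4.6   4.4  88.2]
w4 [ 294  222   33   45 1461] [[0.5053 0.1137 0.062 ]] [505.  113.8  32.5  22.9  -1.9]
maple 0.07223386786509689 [609.  166.7  86.1  60.7  -1.8]
```

Call:
move_arm(plan=[[0, 0, 0, 0.7, 0.4, -2, 0], [0, 0, 0, 0, 0, -3, 0], [0, 0, 0, 0, 0, -0.7, 0], [0, 0, 0, 0, 0, 0, 0], [0, 0, 0, 0, 0, -0.5, 0], [0, 0, 0, 0, 0, -0.3, 0], [0, 0, 0, 0, 0, -0.2, 0], [0, 0, 0, 0, 0, 0, 0]])

```text
t: 14.17
ee_pos: [0.5058, 0.115, 0.0637]
ee_rot: [-3.142, -0.001, -0.029]
force: [0.1, 0.2, -0.4]
finger_gap: 0.009
```

Call:
move_arm(plan=[[0, 0, 0, 0, 0, -0.2, 0], [0, 0, 0, 0, 0, -0.2, 0], [0, 0, 0, 0, 0, -0.1, 0], [0, 0, 0, 0, 0, -0.1, 0], [0, 0, 0, 0, 0, 0, 0]])

```text
t: 14.58
ee_pos: [0.506, 0.115, 0.0582]
ee_rot: [-3.142, -0.001, -0.029]
force: [-1.3, -0.4, 9.9]
finger_gap: 0.005
```

Call:
move_arm(plan=[[0, 0, 0, 0, 0, -0.1, 0], [0, 0, 0, 0, 0, -0.1, 0], [0, 0, 0, 0, 0, 0, 0]])

```text
t: 14.83
ee_pos: [0.5061, 0.1151, 0.0576]
ee_rot: [3.141, -0.002, -0.029]
force: [-7.8, -3.4, 31.2]
finger_gap: 0.003
```

Call:
move_arm(plan=[[0, 0, 0, 0, 0, 0.5, 0], [0, 0, 0, 0, 0, 3, 0], [0, 0, 0, 1, 0.4, 4, 0], [0, 0, 0, 3, 1.2, 4, 0], [0, 0, 0, 3, 1.2, 2, 85], [0, 0, 0, 3, 1.2, 0, 85], [0, 0, 0, 2, 1.2, 0, 85], [0, 0, 0, 0, 0, 0, 85], [0, 0, 0, 0, 0, 0, 85]])

```text
t: 15.58
ee_pos: [0.6199, 0.1652, 0.182]
ee_rot: [-3.141, 0.001, -0.028]
force: [-0.0, -0.5, 0.1]
finger_gap: 0.319
```

```bash
python3 look.py w5; python3 chk.py w5
```

```text
15.5833 [0.6199 0.1652 0.182 ] [-1.7999e+02  7.0000e-02 -1.6100e+00] [-0.  -0.5  0.1] 0.319
maple 0.0724 [626.4 166.9 118.7  59.8  -1.7]
right 20 38 off0 mm -4.96 slope deg 4.99 res mm 1.04
far 59 64 off0 mm 0.55 slope deg -0.28 res mm 0.27
corner [0.6852 0.1396] yaw right/far deg [ 3.27 -1.44]
```

View pics/w5.png

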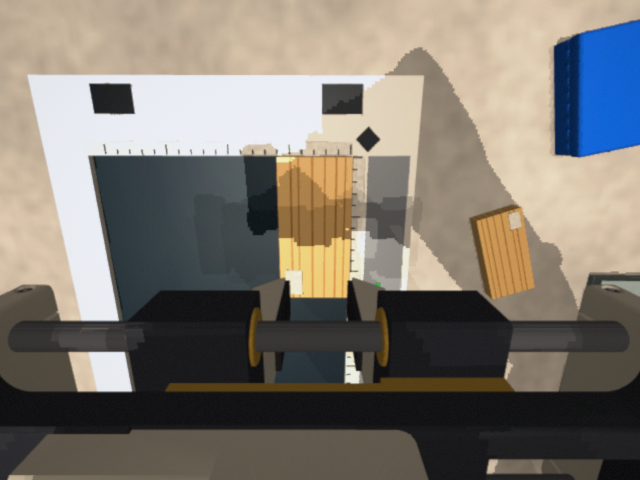

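In w5 the block is still flush in the corner at (353,156). The button bottomed out at 31 N with the tip at 57.6 mm. Next I'll pick up the block.

Call:
move_arm(plan=[[0, 0, 0, 0.6, 0.2, 0, 88], [0, 0, 0, 0, 0, -2, 88], [0, 0, 0, 0, 0, -2, 88], [0, 0, 0, 0, 0, 0, 88], [0, 0, 0, 0, 0, 0, 88], [0, 0, 0, 0, 0, -3, 88], [0, 0, 0, 0, 0, -3, 88], [0, 0, 0, 0, 0, -1.5, 88], [0, 0, 0, 0, 0, -0.5, 88], [0, 0, 0, 0, 0, 0, 88], [0, 0, 0, 0, 0, 0, 88]])

```text
t: 16.55
ee_pos: [0.6267, 0.167, 0.0645]
ee_rot: [-3.141, -0.002, -0.029]
force: [-0.1, 0.3, 0.0]
finger_gap: 0.882
```

Call:
move_arm(plan=[[0, 0, 0, 0, 0, -0.2, 88], [0, 0, 0, 0, 0, 0, 88], [0, 0, 0, 0, 0, 0, 50], [0, 0, 0, 0, 0, 0, 40], [0, 0, 0, 0, 0, 0, 40], [0, 0, 0, 0, 0, 0, 40], [0, 0, 0, 0, 0, 0, 40], [0, 0, 0, 0, 0, 0, 40]])

```text
t: 17.22
ee_pos: [0.6259, 0.1682, 0.0613]
ee_rot: [-3.14, -0.001, -0.028]
force: [-1.0, 4.9, 2.6]
finger_gap: 0.653
```

Call:
move_arm(plan=[[0, 0, 0, 0, 0, 0.5, 40], [0, 0, 0, 0, 0, 1.5, 40], [0, 0, 0, 0, 0, 3, 40], [0, 0, 0, 0, 0, 3, 40], [0, 0, 0, 0, 0, 3, 40], [0, 0, 0, -0.5, -1, 2, 40], [0, 0, 0, -1, -2.3, 0, 40], [0, 0, 0, -1.3, -3, 0, 40], [0, 0, 0, -1.3, -3, 0, 40], [0, 0, 0, -1.3, -3, 0, 40], [0, 0, 0, -1.3, -3, 0, 40], [0, 0, 0, -1.3, -3, 0, 40], [0, 0, 0, -1.3, -3, 0, 40], [0, 0, 0, -1.3, -3, 0, 40], [0, 0, 0, -1.3, -3, 0, 40], [0, 0, 0, -1.3, -3, 0, 40], [0, 0, 0, -1.3, -3, 0, 40], [0, 0, 0, -1.3, -3, 0, 40], [0, 0, 0, -1.3, -3, 0, 40], [0, 0, 0, -1.3, -3, 0, 40]])

```text
t: 18.88
ee_pos: [0.4401, -0.2583, 0.1907]
ee_rot: [3.141, 0.001, -0.029]
force: [0.3, -0.2, -1.2]
finger_gap: 0.647
```

Call:
move_arm(plan=[[0, 0, 0, -0.6, -1.5, 0, 40], [0, 0, 0, -0.2, -0.5, 0, 40], [0, 0, 0, 0, 0, 0, 40], [0, 0, 0, 0, 0, 0, 40]])

```text
t: 19.22
ee_pos: [0.4339, -0.2756, 0.1907]
ee_rot: [-3.141, 0.0, -0.029]
force: [0.9, -0.2, -1.5]
finger_gap: 0.652
```

```bash
python3 look.py w6
python3 - <<'E'
from m import *
z=np.load("pics/w6c.npz");C=(z["K"],z["Q"],z["e"]);im=cv2.imread("pics/w6.png");d=np.load("pics/w6.npy");X=cloud(C,d)
hs=cv2.cvtColor(im,cv2.COLOR_BGR2HSV);g=((abs(hs[...,0].astype(int)-30)<5)&(hs[...,1]>190)&(X[...,2]<.05)).astype(np.uint8)
n,l,st,ce=cv2.connectedComponentsWithStats(g);i=st[1:,4].argmax()+1
print("slip",st[i],rect(C,l==i,.010),np.median(X[l==i][:,2]))
E
```

```text
19.2167 [ 0.4339 -0.2756  0.1907] [-1.7997e+02  2.0000e-02 -1.6300e+00] [ 0.9 -0.2 -1.5] 0.652
slip [ 412  147   47   94 1090] [ 455.1 -394.9   94.6   37.1   -2.6] 0.010394992843114681
```

View pics/w6.png

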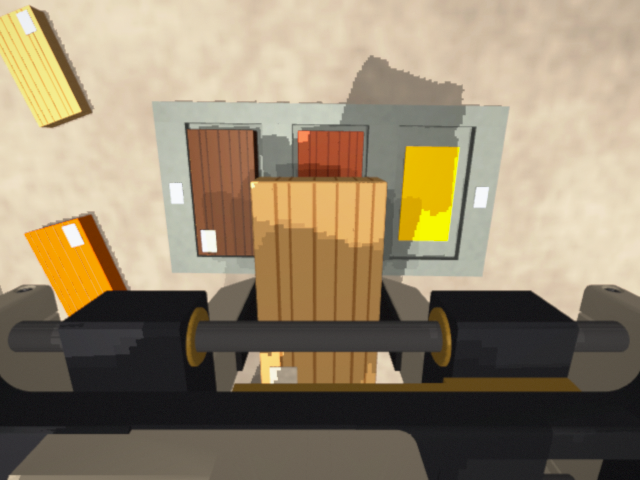

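Run:
```python
from m import *
z=np.load("pics/w6c.npz");C=(z["K"],z["Q"],z["e"]);im=cv2.imread("pics/w6.png");d=np.load("pics/w6.npy");X=cloud(C,d)
hs=cv2.cvtColor(im,cv2.COLOR_BGR2HSV);print(hs[180,415],hs[230,440])
g=((abs(hs[...,0].astype(int)-26)<7)&(hs[...,1]>170)&(X[...,2]<.05)).astype(np.uint8);g[:,:385]=0;g[:,475:]=0;g[260:]=0
n,l,st,ce=cv2.connectedComponentsWithStats(g);i=st[1:,4].argmax()+1
print("slip",st[i],rect(C,l==i,.010),np.median(X[l==i][:,2]))
# tray top from depth; held block underside/top
t=((abs(X[...,2]-.018)<.004)&(X[...,1]<-.1)&(X[...,1]>-.5)&(X[...,0]>.36)&(X[...,0]<.57)&(d>0)).astype(np.uint8)
t=cv2.morphologyEx(t,cv2.MORPH_OPEN,np.ones((3,3)));print("tray",rpts(X[t>0][:,:2]))
m,zz,b=block(C,im,d,.185,.215,(.36,.56,-.34,-.2));print("held top z",zz,b)
f=X[...,0][m>0].max();print("far end x, tool",f)
```

```text
[ 24 255 233] [ 30 255 249]
slip [ 398  146   61   95 4832] [ 455.6 -387.4   95.    52.3   -2.3] 0.010398288943189615
tray [ 459.9 -288.1  329.3  168.6   87.5]
held top z 0.20191937012517086 [ 461.  -277.5  100.3   68.6   88.3]
far end x, tool 0.4946076123723058
```

Call:
move_arm(plan=[[0, 0, -0.2, 0.6, -2.8, 0, 40], [0, 0, -0.2, 0.6, -2.8, 0, 40], [0, 0, -0.2, 0.5, -2.8, 0, 40], [0, 0, -0.2, 0.5, -2.8, -1, 40], [0, 0, 0, 0, 0, -3, 40], [0, 0, 0, 0, 0, -4, 40], [0, 0, 0, 0, 0, -3, 40], [0, 0, 0, 0, 0, -2, 40], [0, 0, 0, 0, 0, -1, 40], [0, 0, 0, 0, 0, 0, 40], [0, 0, 0, 0, 0, 0, 40]])

```text
t: 20.18
ee_pos: [0.4568, -0.3876, 0.0513]
ee_rot: [-3.141, -0.0, -0.041]
force: [-0.7, 0.0, -1.0]
finger_gap: 0.65
```

```bash
python3 look.py w7
```

```text
20.1833 [ 0.4568 -0.3876  0.0513] [-1.7999e+02 -2.0000e-02 -2.3500e+00] [-0.7  0.  -1. ] 0.65
```

View pics/w7.png

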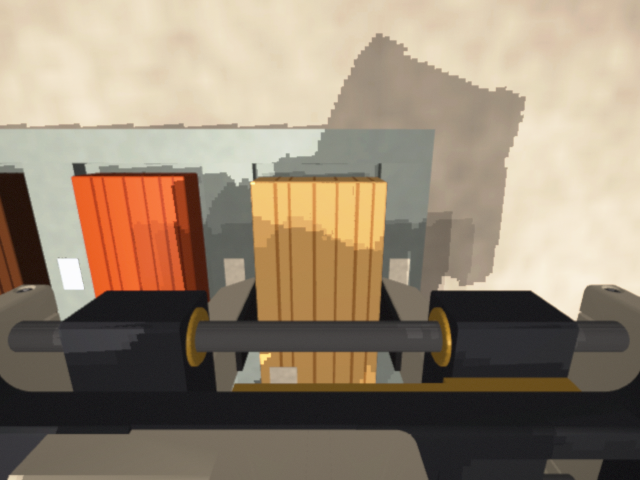

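The block is centred over the free pocket: pocket corners are at (253,165) and (380,165), and the block spans columns 252–386. Lowering now.

Call:
move_arm(plan=[[0, 0, 0, -0.1, 0, -1, 40], [0, 0, 0, 0, 0, -1, 40], [0, 0, 0, 0, 0, -0.5, 40], [0, 0, 0, 0, 0, -0.2, 40], [0, 0, 0, 0, 0, 0, 40], [0, 0, 0, 0, 0, 0, 40]])

```text
t: 20.73
ee_pos: [0.4548, -0.3884, 0.0237]
ee_rot: [-3.142, 0.0, -0.043]
force: [-0.4, 0.7, -1.5]
finger_gap: 0.654
```

Call:
move_arm(plan=[[0, 0, 0, 0, 0, -0.1, 40], [0, 0, 0, 0, 0, -0.1, 40], [0, 0, 0, 0, 0, 0, 40], [0, 0, 0, 0, 0, 0, 40]])

```text
t: 21.07
ee_pos: [0.4548, -0.3884, 0.0219]
ee_rot: [3.141, -0.0, -0.043]
force: [-0.7, 0.2, -0.2]
finger_gap: 0.648
```

Call:
move_arm(plan=[[0, 0, 0, 0, 0, -0.05, 40], [0, 0, 0, 0, 0, 0, 40], [0, 0, 0, 0, 0, 0, 40]])

```text
t: 21.32
ee_pos: [0.4548, -0.3884, 0.0213]
ee_rot: [3.142, -0.0, -0.043]
force: [0.5, 0.4, -0.7]
finger_gap: 0.647
```

Call:
move_arm(plan=[[0, 0, 0, 0, 0, -0.1, 40], [0, 0, 0, 0, 0, 0, 40], [0, 0, 0, 0, 0, 0, 40]])

```text
t: 21.57
ee_pos: [0.4549, -0.3884, 0.0212]
ee_rot: [3.141, -0.0, -0.043]
force: [-2.8, 2.4, 8.4]
finger_gap: 0.649
```

Contact at 8 N upward, so the block is down. Release and lift.

Call:
move_arm(plan=[[0, 0, 0, 0, 0, 0.05, 40], [0, 0, 0, 0, 0, 0, 70], [0, 0, 0, 0, 0, 0, 80], [0, 0, 0, 0, 0, 0, 80], [0, 0, 0, 0, 0, 0, 80], [0, 0, 0, 0, 0, 1, 80], [0, 0, 0, 0, 0, 3, 80], [0, 0, 0, 0, 0, 4, 80], [0, 0, 0, 0, 0, 4, 80], [0, 0, 0, -2, 2, 3, 80], [0, 0, 0, -2, 2, 2, 80], [0, 0, 0, 0, 0, 0, 80], [0, 0, 0, 0, 0, 0, 80]])

```text
t: 22.65
ee_pos: [0.4148, -0.3483, 0.1931]
ee_rot: [3.139, -0.002, -0.042]
force: [0.7, -0.7, 0.7]
finger_gap: 0.795
```

```bash
python3 look.py w8
python3 - <<'E'
from m import *
z=np.load("pics/w8c.npz");C=(z["K"],z["Q"],z["e"]);im=cv2.imread("pics/w8.png");d=np.load("pics/w8.npy");X=cloud(C,d)
for n,b in(("maple",(.38,.54,-.44,-.34)),("cherry",(.38,.54,-.335,-.245)),("walnut",(.38,.54,-.235,-.145))):
    m,zz,q=block(C,im,d,.025,.042,b);P=X[m>0];A=np.c_[P[:,:2],np.ones(len(P))];f=np.linalg.lstsq(A,P[:,2],rcond=None)[0]
    print(n,zz.round(4),q,"tilt deg",np.degrees(f[:2]).round(2))
E
```

```text
22.65 [ 0.4148 -0.3483  0.1931] [ 1.7986e+02 -1.4000e-01 -2.4200e+00] [ 0.7 -0.7  0.7] 0.795
maple 0.0324 [ 454.4 -389.6  119.    59.9   -2.6] tilt deg [-0.12 -0.01]
cherry 0.0302 [ 460.4 -288.4  119.3   60.2   -2.5] tilt deg [-0.11  0.11]
walnut 0.0301 [ 464.7 -189.5  119.2   61.8   -2.5] tilt deg [-0.1   0.39]
```

View pics/w8.png

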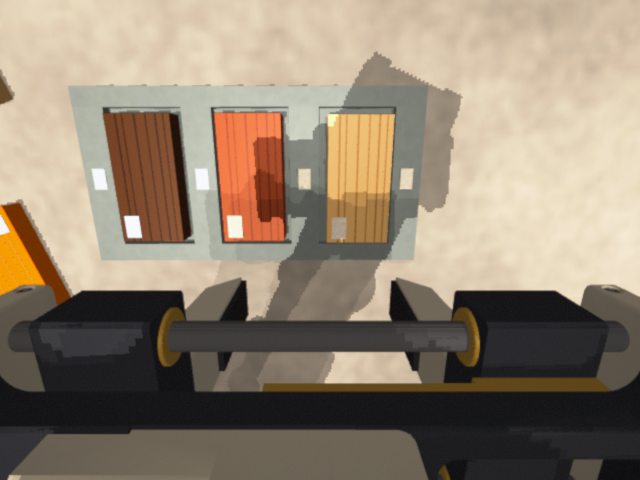

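The maple lies level in the free pocket with its label up at (340,228). Its top is at 32.4 mm, as expected, and the hand is clear.

```bash
python3 -c "
from workcell import finish_job
print(finish_job())"
```

```text
the job is handed in; nothing more can be done
None
```

The maple block was scanned in the home corner and filed in the yellow-slip pocket. The job was handed in at about 22.7 s of the 64 s allowed.

- **Scan position:** I gripped the block high and set it in the far right corner. Then I let go and nudged it with shut fingers until both ruler edges pushed back (about 5 N right, 8 N far). The picture after the scan showed it still flush, at -1.7° like the scanner, with its centre within about 1 mm of the expected spot.
- **Button:** With the hand off the block, I pressed the button until it hit bottom. The tip reached 57.6 mm against 58 mm for fully down, at 31 N. I judged this from tip height and force, as the button's own reading is not available.
- **Filing:** I lowered the block until I felt contact (about 8 N) and then let go. The last picture shows it level (tilt about 0.1°) with its label up. Its top is at 32.4 mm (32 mm expected), and its centre is within about 2 mm of the pocket centre, turned -2.6° against the tray's -2.5°.
- **Other things:** The walnut and cherry are still in their pockets. I did not re-measure the slide box or the dish at the end, but the hand never went near them.
- **Disagreements:** The first estimates of the home corner disagreed by about 13 mm in y, so I used the wrist camera's fit. In later wrist pictures the automatic right-edge fit failed because the block covers that edge, so flushness there rests on the push force, the block's measured pose and the picture.

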